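Stand the cooking supplies in the seasoning organiser

TASK

Tidy the cooking supplies off the table into the organiser: stand the salt drum, the small oil bottle and the spice jar upright in its three round wells, each in the well bored to its size (the salt drum in the widest, the oil bottle in the middle size, the spice jar in the narrowest), right down on the well floor. The honey jar, the salt shaker and the mug belong on the table: leave them standing where they are.

Things in the scene. Friction and masses are not known exactly. Their poses are not given: they have to be found in the camera images.
- organiser: Seasoning organiser, fixed to the table: a low dark steel tray 102 x 290 mm (its x by its y), 22 mm high with a 4 mm floor and walls, holding three bamboo blocks side by side in a row along its y axis, 93 mm apart from centre to centre. Which block stands in which of the three places varies. Origin at the centre of its underside, z up; its x axis points roughly away from the robot, its y axis along the row.
- block_small: Light bamboo block, fixed in the organiser, 92 x 92 x 34 mm, with one round well 58 mm wide and 26 mm deep in the middle of its top (3 mm chamfer at the mouth): the narrowest of the three wells. Origin at the centre of its underside, 4 mm above the table; well floor 8 mm and block top 34 mm above the origin. Axes parallel to the organiser's.
- block_medium: As block_small, but its round well is 68 mm wide: the middle of the three sizes. Same origin, height and depth.
- block_large: As block_small, but its round well is 80 mm wide: the widest of the three wells. Same origin, height and depth.
- salt_drum: Straight cylindrical card drum of salt with a flat plastic pour lid, 62 mm in diameter and 122 mm tall, 0.35 to 0.55 kg, standing upright. Origin at the centre of its underside, z up its axis. Loose.
- oil_bottle: Small clear glass bottle of oil with a brown cap, standing upright: round body 51 mm in diameter, narrowing above to a neck and cap 28 mm in diameter from 90 mm up to its top at 123 mm; about 0.24 kg. The neck and cap make a firm grip. Origin at the centre of its underside, z up its axis. Loose.
- spice_jar: Slim straight cylindrical spice jar with a dark cap, 41 mm in diameter and 105 mm tall, about 0.11 kg, standing upright. Origin at the centre of its underside, z up its axis. Loose.
- honey_jar: Wide glass jar of honey with a flat pale grey lid, 71 mm in diameter, 110 mm tall, standing on the table; does not belong in the organiser: leave it alone. Origin at the centre of its underside. Loose.
- salt_shaker: Short glass salt shaker with a grey domed top with holes, 44 mm in diameter, 90 mm tall, standing on the table; much like the spice jar in width but shorter, waisted and domed; does not belong in the organiser: leave it alone. Origin at the centre of its underside. Loose.
- mug: Plain mug, 77 mm in diameter, 98 mm tall, 114 mm long over its handle, standing at the near left corner of the table: leave it alone. Origin at the centre of its underside. Loose.
Things that resemble listed ones, but are neither listed nor needed, are in the scene too. Leave any blue look-alike of the salt_drum alone.

How it is judged:
At the end, for the whole second after the job is handed in: Salt drum in the widest well, oil bottle in the middle, spice jar in the narrowest: each within 13 mm of the well's axis, within 5 mm of the well floor, upright within 7 degrees; honey jar, salt shaker and mug upright within 11 degrees, within 30 mm of where they stood; all at rest (horizontal distance between salt_drum and block_large below 0.013 m and z of salt_drum in the frame of block_large between 0.003 and 0.013 m and angle between each of salt_drum, oil_bottle, spice_jar's own z axis and vertical below 0.12 rad and linear speed of each of salt_drum, oil_bottle, spice_jar, honey_jar, salt_shaker, mug below 0.02 m/s and horizontal distance between oil_bottle and block_medium below 0.013 m and z of oil_bottle in the frame of block_medium between 0.003 and 0.013 m and horizontal distance between spice_jar and block_small below 0.013 m and z of spice_jar in the frame of block_small between 0.003 and 0.013 m and distance of each of honey_jar, salt_shaker, mug from where it was at the start of the episode below 0.03 m and angle between each of honey_jar, salt_shaker, mug's own z axis and vertical below 0.2 rad); the robot touches nothing.
It fails at once if the honey jar is knocked over or carried off its place (more than 50 mm) (distance of honey_jar from where it was at the start of the episode above 0.05 m or angle between honey_jar's own z axis and vertical above 0.6 rad).
It fails at once if the salt shaker is knocked over or carried off its place (more than 50 mm) (distance of salt_shaker from where it was at the start of the episode above 0.05 m or angle between salt_shaker's own z axis and vertical above 0.6 rad).
It fails at once if the mug is knocked over or carried off its place (more than 50 mm) (distance of mug from where it was at the start of the episode above 0.05 m or angle between mug's own z axis and vertical above 0.6 rad).
It also fails if it takes over 99 s, if anything falls off the work surface, if the arm or the gripper's body presses on something with over 40 N, if the wrist force passes 120 N, or if a joint passes its speed limit or range.

ROBOT

A 7-joint arm with a two-finger parallel gripper is mounted at the origin on a cart in front of the work surface, level with it; the furniture and walls round the work are solid. World frame = base frame: x ahead of the robot, y to its left, z up, the work surface at z = 0. Lengths are in m, angles in rad, forces in N, time in s.
With the tool pointing down it reaches from about 0.4 to 0.9 m from the base axis. Payload 5.5 kg.
Tool frame: the origin (TCP) lies midway between the tips of the shut fingers; the grasp point (between the pads) lies 19 mm behind it (manip.grip_depth is the distance from the TCP to the grasp point, in m); z points along the fingers, y is the line along which they close (so a half turn about z gives the same grasp; the last joint's range is limited). The gripper opens to 92 mm and grips with 3 to 60 N. Pads are 19 mm wide; open, the fingers measure 130 mm over their backs; the gripper's body (75 mm by 190 mm) begins 47 mm behind the grasp point.
Start: joints at [1.537, 0.501, -0.427, 1.55, 0.221, 1.138, -0.21], TCP at [0.19, -0.622, 0.227] pointing down, gripper open.
Joint ranges: [-2.88, 2.88], [-0.31, 2.03], [-1.54, 1.56], [0.2, 2.42], [-1.41, 4.55], [0.19, 2.02], [-2.57, 2.57]. Speed limits (rad/s): [2.57, 2.57, 3.14, 3.14, 3.14, 3.14, 3.14].

INTERFACE

Orientations are given as a unit quaternion [x, y, z, w].
In Python, from bench import manip, effector, viewer gives the robot as it stands. Calls block until the motion is done:
- manip.move_pose(position, orientation): joint-space move of the TCP to a pose.
- manip.servo_line(position, ori=None, vel=0.15): straight line of the TCP; ori=None keeps the orientation; vel is the mean speed in m/s.
- manip.movej(angles): joint-space move.
- effector.open_jaws() and effector.close(f_grip=None): open the fingers fully, or close them until they stop; f_grip is the grip in N (None keeps the last).
- manip.sleep(seconds).
- manip.solve_ik(position, orientation): joint angles nearest the present ones, or None.
- viewer.get_image(name): name is "scene" or "top"; returns the picture (420x560x3 uint8, red, green, blue); there is no depth.
- viewer.get_calibration(name): a dict with "vfov" (degrees; the focal length in pixels is half the picture's height over the tangent of half this angle, whatever the lens; pixels are square), "cx", "cy" (the principal point, pixels), "eye" and "attitude" of the camera in the world. Camera axes: x right, y down, z forward; pixel columns grow to the right and rows downward; lengths in m; the calibration is good to about 2 mm. A picture is of the moment at which its call begins. get_calibration takes no time and is no camera call.
A pose or a line that the arm cannot do raises manip.PlanningError and nothing moves.
- manip.hand_in(): hands the job in; it is judged then, once.
Readings, each from a call of its own:
- manip.current_clock(): time.
- manip.current_q(): joint angles.
- manip.current_joint_velocities(): joint speeds.
- manip.current_tau(): joint torques, N m.
- manip.current_tool_pos(): TCP position.
- manip.current_tcp_rot(): TCP orientation.
- manip.current_force(): force on the tool from outside, world axes, zero at the start.
- manip.current_wrist_torque(): the same for the moment, N m.
- manip.current_finger_gap(): finger opening in m.
- manip.current_gripper_force(): force on a finger pad.
Only numpy, scipy, OpenCV 4.12 (cv2) and the standard library are available. Lean on these libraries where they do the work, as an engineer would, in place of code of your own. Each camera call takes 0.05 s, during which the arm holds its last target. There are 200 camera calls.

## Working session

There is one attempt and no reset: what is moved stays moved. The work goes in short steps, each a Python script; the robot and the scene stay as the last script left them, time stands still between calls to the robot, and variables do not carry over. Pictures are saved under pics/ and viewed, at most 14 in all, crops included, and the job is handed in when it is done.

```bash
mkdir -p pics; ls; python3 - <<'E'
from bench import manip, effector, viewer
import cv2
for n in("scene","top"):
    cv2.imwrite(f"pics/{n}0.png",cv2.cvtColor(viewer.get_image(n),cv2.COLOR_RGB2BGR)); print(n,viewer.get_calibration(n))
print(manip.current_clock(), manip.current_tcp_rot(), manip.grip_depth)
E
```

```text
pics
scene {'vfov': 43.13348614046098, 'cx': 280.8310506640859, 'cy': 203.62743562356363, 'eye': array([-0.37606124, -0.66290236,  0.54746267]), 'attitude': array([ 0.7633725 , -0.36723703,  0.24164048, -0.47329618])}
top {'vfov': 53.803112753724086, 'cx': 282.89642142500827, 'cy': 210.58149093676053, 'eye': array([ 0.30511517, -0.00533455,  0.96966099]), 'attitude': array([-0.67323845,  0.73155434, -0.07895992,  0.07309975])}
0.1 [ 9.89006084e-01  1.47872251e-01 -7.85049446e-05 -8.70396341e-04] 0.0188
```

View pics/scene0.png

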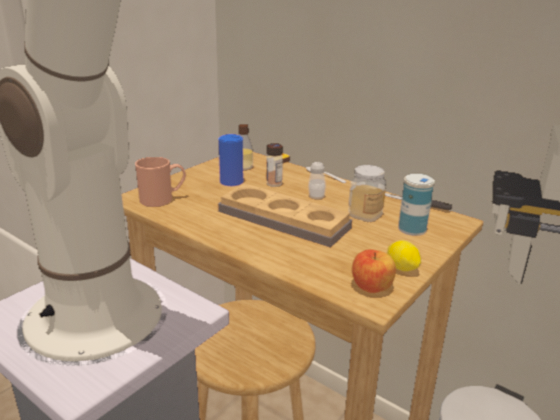

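View pics/top0.png

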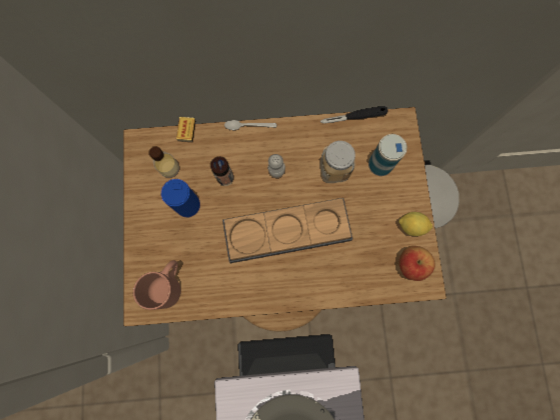

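The top view shows these things:
- **Organiser:** wells at (248,237) widest, (287,229) middle and (326,221) narrowest.
- **Salt drum candidates:** the teal can with a white lid and blue tab at (391,148), the plain blue can at (178,193), and the honey jar at (340,153).
- **Oil bottle:** the brown cap at (157,154). The dark-capped jar at (221,166) could be mistaken for it.
- **Spice jar:** (221,166). The shaker at (276,161) could be mistaken for it.

I'll check these in a close crop.

```bash
python3 - <<'E'
import cv2
t=cv2.imread("pics/top0.png"); s=cv2.imread("pics/scene0.png")
a=cv2.resize(t[130:260,140:420],None,fx=2.8,fy=2.8,interpolation=cv2.INTER_CUBIC)
b=cv2.resize(s[120:240,200:450],(784,int(120*784/250)),interpolation=cv2.INTER_CUBIC)[:230]
cv2.imwrite("pics/c1.png",cv2.vconcat([a,b]))
E
```

```text
(no output)
```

View pics/c1.png

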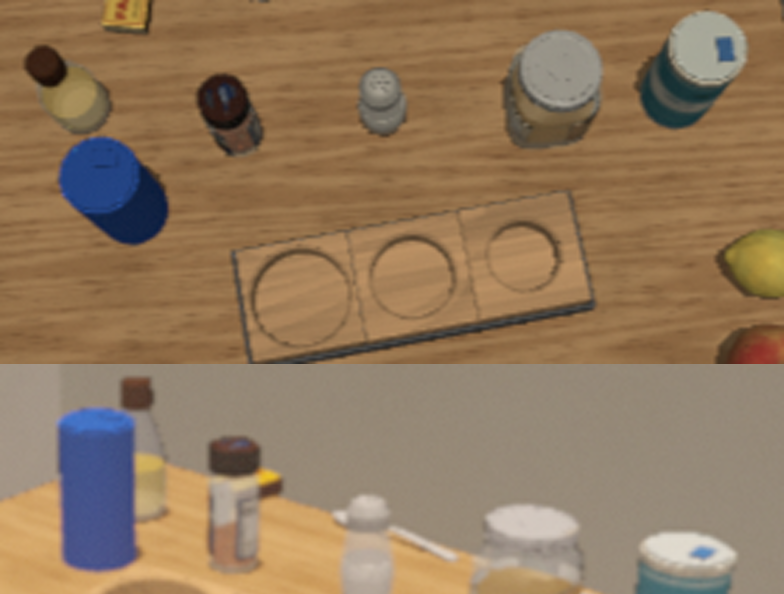

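The crop confirms the choice. The salt drum is the teal can with the white pour lid (top at crop (707,48)), and the plain blue can at (98,175) is the look-alike. The spice jar's cap is at (224,99) and the oil cap at (45,65). The wells are at (302,298), (413,277) and (522,257), and the shaker and honey jar are unambiguous. Next I'll triangulate these by plane rays and cross-check them with the scene view.

```bash
cat > h.py <<'E'
import numpy as np, cv2
from scipy.spatial.transform import Rotation as R
from bench import manip, effector, viewer
def cast(n,px,z):
    c=viewer.get_calibration(n); f=210/np.tan(np.radians(c["vfov"])/2)
    d=R.from_quat(c["attitude"]).apply([(px[0]-c["cx"])/f,(px[1]-c["cy"])/f,1]); e=np.array(c["eye"])
    return (e+d*(z-e[2])/d[2])
def proj(n,p):
    c=viewer.get_calibration(n); f=210/np.tan(np.radians(c["vfov"])/2)
    v=R.from_quat(c["attitude"]).inv().apply(np.array(p)-c["eye"]); return np.round(f*v[:2]/v[2]+[c["cx"],c["cy"]],1)
def quat(yaw):  # tool down, closing axis (tool y) along world direction yaw
    y=np.array([np.cos(yaw),np.sin(yaw),0]); z=np.array([0,0,-1.]); return R.from_matrix(np.c_[np.cross(y,z),y,z]).as_quat()
E
python3 - <<'E'
from h import *
C=lambda x,y:(140+(x+.5)/2.8-.5,130+(y+.5)/2.8-.5)
P=dict(salt=(707,48,.122),spice=(224,99,.105),oil=(45,65,.123),honey=(560,69,.11),shaker=(380,82,.09),bluecan=(98,175,.125),L=(302,298,.038),M=(413,277,.038),S=(522,257,.038))
for k,(x,y,z) in P.items():
    p=cast("top",C(x,y),z); print(k,p.round(4),"scene top",proj("scene",p),"base",proj("scene",[p[0],p[1],0]))
q=[cast("top",C(*c),.038) for c in((234,251),(570,192),(593,303),(252,362))]
print(np.round(q,4),np.mean(q,0)); 
for a in range(4): print(np.linalg.norm(q[a]-q[a-1]).round(4))
for k,(x,y,z,r) in dict(salt=(417,182,.122,0),spice=(274.5,149,.105,0),oil=(243.5,127.5,.123,0),blue=(230.5,139,.125,0)).items(): print(k,cast("scene",(x,y),z).round(4))
E
```

```text
salt [ 0.6116 -0.2682  0.122 ] scene top [417.6 176.6] base [410.2 228.1]
spice [0.6072 0.1091 0.105 ] scene top [274.5 144.8] base [273.9 183.5]
oil [0.6399 0.243  0.123 ] scene top [242.7 124. ] base [243.2 167.2]
honey [ 0.6082 -0.1548  0.11  ] scene top [368.5 169. ] base [364.  213.5]
shaker [ 0.6163 -0.0138  0.09  ] scene top [317.3 161.2] base [315.4 195.5]
bluecan [0.5481 0.2041 0.125 ] scene top [229.9 134.6] base [230.9 180.9]
L [0.456  0.0634 0.038 ] scene top [248.6 193.7] base [248.6 208.6]
M [ 0.4657 -0.0279  0.038 ] scene top [282.8 203.6] base [282.4 218.9]
S [ 0.4749 -0.1182  0.038 ] scene top [319.1 214.1] base [318.1 229.9]
[[ 0.4994  0.1164  0.038 ]
 [ 0.5261 -0.1636  0.038 ]
 [ 0.4323 -0.1716  0.038 ]
 [ 0.4075  0.1067  0.038 ]] [ 0.46633968 -0.02799813  0.038     ]
0.0924
0.2812
0.0941
0.2794
salt [ 0.5843 -0.2794  0.122 ]
spice [0.5831 0.0901 0.105 ]
oil [0.6184 0.2213 0.123 ]
blue [0.5247 0.1804 0.125 ]
```

```bash
python3 - <<'E'
from h import *
for n,(x0,y0,x1,y1) in dict(top=(372,132,408,180),scene=(398,170,438,240)).items():
    im=cv2.cvtColor(cv2.imread(f"pics/{n}0.png"),cv2.COLOR_BGR2HSV)[y0:y1,x0:x1]
    for nm,m in dict(lid=(im[...,1]<70)&(im[...,2]>130),teal=(im[...,0]>85)&(im[...,0]<125)&(im[...,1]>100)).items():
        k,l,s,c=cv2.connectedComponentsWithStats(m.astype(np.uint8))
        for i in range(1,k):
            if s[i,4]>25: print(n,nm,s[i]+[x0,y0,0,0,0],c[i].round(1)+[x0,y0])
for p in([.6116,-.2682,.122],[.6116,-.2682,0]): print(proj("top",p))
S=dict(salt=(.6116,-.2682,.076),spice=(.6072,.1091,.071),oil=(.64,.243,.093),L=(.457,.0645,.088),M=(.4663,-.028,.105),S=(.4755,-.1205,.083))
for k,p in S.items():
  for y in (-.4,.097,.6):
    for zz in(p[2],.29):
        for a in (y,y+np.pi):
            q=manip.solve_ik([p[0],p[1],zz],quat(a)); print(k,round(a,2),zz,None if q is None else np.round(q,2))
E
```

```text
top lid [379 134  28  26 522] [391.9 146.4]
top teal [396 144   6   8  33] [398.6 147.3]
top teal [376 151  21  15  92] [383.4 160.5]
top teal [372 163  18  12  82] [378.4 170.5]
scene lid [ 398  170   40   47 1095] [417.2 188.5]
scene lid [400 230  26   5  31] [412.  232.8]
[392.2 146.8]
[379.4 164.9]
salt -0.4 0.076 [ 0.83  0.77 -0.67  1.6   0.55  0.97 -0.43]
salt 2.74 0.076 [-0.38  1.18  1.35  1.65 -1.19  1.34 -2.36]
salt -0.4 0.29 [ 0.92  0.58 -0.85  1.42  0.44  1.34 -0.34]
salt 2.74 0.29 [-0.4   0.96  1.52  1.47 -0.96  1.59 -2.48]
salt 0.1 0.076 [ 0.86  0.79 -0.73  1.6   0.6   0.99  0.04]
salt 3.24 0.076 [-0.31  1.    1.13  1.65 -0.98  1.16 -1.97]
salt 0.1 0.29 [ 0.97  0.62 -0.95  1.42  0.5   1.36  0.11]
salt 3.24 0.29 [-0.38  0.83  1.35  1.47 -0.81  1.48 -2.07]
salt 0.6 0.076 [ 0.9   0.81 -0.79  1.6   0.65  1.01  0.51]
salt 3.74 0.076 [ 0.56  0.68 -0.26  1.61  0.21  0.88 -2.33]
salt 0.6 0.29 [ 1.    0.64 -1.    1.41  0.54  1.37  0.59]
salt 3.74 0.29 [ 0.65  0.48 -0.41  1.43  0.19  1.27 -2.31]
spice -0.4 0.071 [ 0.36  0.75 -0.82  1.74  0.66  0.95 -1.13]
spice 2.74 0.071 [ 0.6   
[... 2577 characters left out ...]
8  1.94 -0.05  1.14 -2.48]
S -0.4 0.083 [ 0.85  0.53 -0.81  2.05  0.54  0.79 -0.68]
S 2.74 0.083 [-0.76  0.93  1.35  2.1  -1.07  1.1  -2.4 ]
S -0.4 0.29 [ 1.11  0.25 -1.05  1.85  0.23  1.18 -0.42]
S 2.74 0.29 [ 1.33  0.47 -1.45  1.85  0.48  1.27  2.49]
S 0.1 0.083 [ 0.9   0.56 -0.87  2.05  0.59  0.81 -0.23]
S 3.24 0.083 [-0.53  0.56  0.91  2.09 -0.64  0.79 -2.27]
S 0.1 0.29 [ 1.17  0.28 -1.13  1.85  0.27  1.19  0.04]
S 3.24 0.29 [-0.9   0.29  1.3   1.9  -0.3   1.18 -2.53]
S 0.6 0.083 [ 0.95  0.59 -0.94  2.04  0.65  0.84  0.23]
S 3.74 0.083 [-0.19  0.43  0.46  2.08 -0.29  0.69 -2.08]
S 0.6 0.29 [ 1.23  0.32 -1.23  1.85  0.32  1.2   0.5 ]
S 3.74 0.29 [ 0.84  0.17 -0.71  1.86  0.12  1.16 -2.46]
```

```bash
cat >> h.py <<'E'
UP=.28
def snap(n,f): cv2.imwrite(f"pics/{f}.png",cv2.cvtColor(viewer.get_image(n),cv2.COLOR_RGB2BGR))
def say(t): print(t,"t%.1f"%manip.current_clock(),"tcp",np.round(manip.current_tool_pos(),4),"gap %.4f"%manip.current_finger_gap(),"F",np.round(manip.current_force(),1))
def pick(x,y,z,yaw,f):
    manip.move_pose([x,y,UP],quat(yaw)); manip.servo_line([x,y,z],vel=.15); say("at")
    effector.close(f_grip=f); say("closed"); manip.servo_line([x,y,UP],vel=.15); say("up")
E
python3 - <<'E'
from h import *
pick(.6116,-.2690,.076,.097,35)
manip.move_pose([.457,.0645,UP],quat(.097)); say("over")
snap("scene","s1"); snap("top","t1")
a=cv2.imread("pics/s1.png")[60:260,180:460]; cv2.imwrite("pics/s1c.png",cv2.resize(a,None,fx=2.8,fy=2.8,interpolation=cv2.INTER_CUBIC))
E
```

```text
at t3.6 tcp [ 0.6124 -0.2692  0.0771] gap 0.0920 F [ 0.1 -0.   0.3]
closed t4.2 tcp [ 0.6127 -0.2689  0.0765] gap 0.0610 F [ 2.9 -1.   1.1]
up t5.7 tcp [ 0.6109 -0.269   0.2787] gap 0.0608 F [-0.5  0.3 -6.3]
over t7.1 tcp [0.4582 0.0632 0.2803] gap 0.0613 F [ 0.3  1.1 -5.4]
```

View pics/s1c.png

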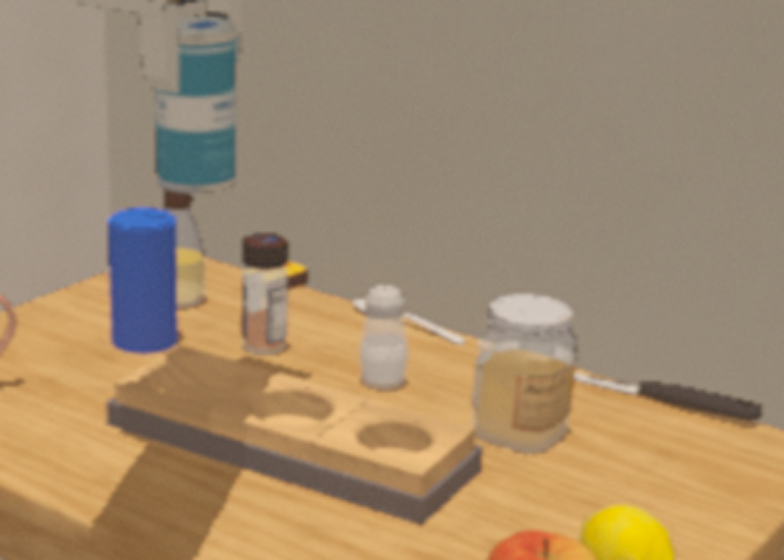

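The drum hangs upright in the gripper above the left (widest) well, with its base at crop (197,188). I'll check the well alignment numerically, then lower it with force checks.

```bash
cat >> h.py <<'E'
def place(x,y,z,h=.035):
    manip.servo_line([x,y,z+h],vel=.15)
    for dz in list(np.arange(h-.008,.001,-.007))+[.0]:
        manip.servo_line([x,y,z+dz],vel=.06); F=manip.current_force()
        if not hasattr(place,'b'): place.b=F[2]
        if F[2]-place.b>9: say("contact"); return False
        
    say("down"); return True
E
python3 - <<'E'
from h import *
print(proj("scene",[.4582,.0632,.204]))
p=(.4572,.0645)
if place(*p,.0885):
    effector.open_jaws(); manip.sleep(.2); say("open"); manip.servo_line([*p,UP],vel=.2)
    manip.move_pose([.6072,.1091,UP],quat(.097)); 
snap("scene","s2")
a=cv2.imread("pics/s2.png")[60:260,180:460]; cv2.imwrite("pics/s2c.png",cv2.resize(a,None,fx=2.8,fy=2.8,interpolation=cv2.INTER_CUBIC))
E
```

```text
[248.9 123.3]
down t9.7 tcp [0.4571 0.0645 0.0883] gap 0.0609 F [-0.7  0.3 -5.8]
open t10.6 tcp [0.4572 0.0645 0.0885] gap 0.0918 F [ 0.6  0.7 -0.3]
```

View pics/s2c.png

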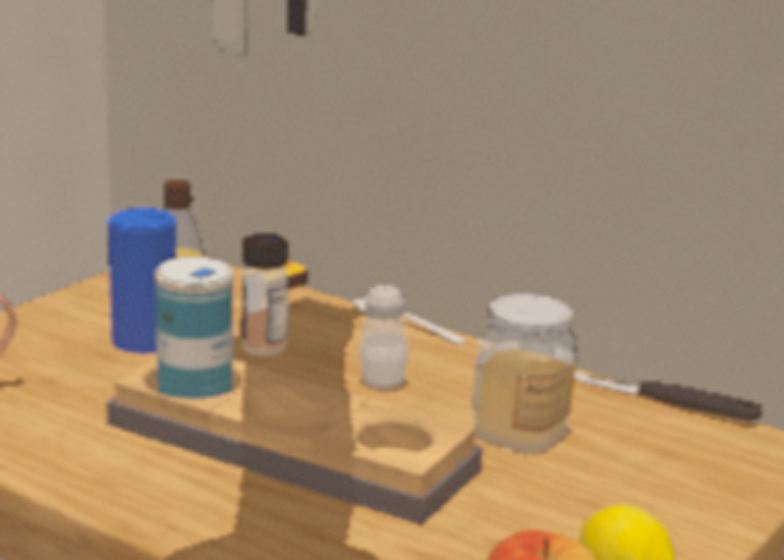

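The drum stands upright in the widest well (crop (195,330)). Spice jar next.

```bash
python3 - <<'E'
from h import *
pick(.6065,.1088,.071,.097,20)
p=(.4753,-.1205)
if .035<manip.current_finger_gap()<.046:
    manip.move_pose([*p,UP],quat(.097)); say("over"); manip.sleep(.2)
    if place(*p,.0835):
        effector.open_jaws(); manip.sleep(.2); say("open"); manip.servo_line([*p,UP],vel=.2)
        manip.move_pose([.64,.243,UP],quat(-.6))
snap("scene","s3"); snap("top","t3")
a=cv2.imread("pics/s3.png")[60:260,180:460]; cv2.imwrite("pics/s3c.png",cv2.resize(a,None,fx=2.8,fy=2.8,interpolation=cv2.INTER_CUBIC))
E
```

```text
at t14.2 tcp [0.6072 0.1091 0.072 ] gap 0.0921 F [0.2 1.3 0.1]
closed t15.1 tcp [0.6066 0.1088 0.071 ] gap 0.0404 F [ 0.3  0.4 -0.6]
up t16.6 tcp [0.606  0.1085 0.2789] gap 0.0405 F [ 0.5 -0.  -1.4]
over t17.6 tcp [ 0.476  -0.1196  0.2803] gap 0.0411 F [ 0.5  0.5 -0.8]
down t20.4 tcp [ 0.4752 -0.1204  0.0833] gap 0.0408 F [ 0.2  0.3 -0.8]
open t21.6 tcp [ 0.4753 -0.1205  0.0835] gap 0.0919 F [ 0.4 -0.8 -0.2]
```

View pics/s3c.png

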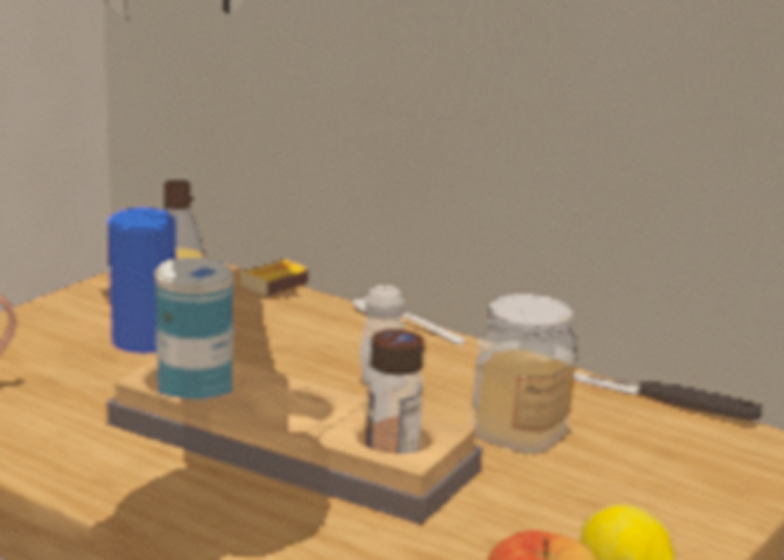

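The spice jar stands upright in the narrowest well (crop (396,400)). Oil bottle next.

```bash
python3 - <<'E'
from h import *
pick(.6395,.2425,.0935,-.6,30)
p=(.4663,-.028)
if .022<manip.current_finger_gap()<.034:
    manip.move_pose([*p,UP+.02],quat(.097)); say("over"); manip.sleep(.2)
    if place(*p,.106):
        effector.open_jaws(); manip.sleep(.2); say("open"); manip.servo_line([*p,UP+.02],vel=.2)
        manip.move_pose([.30,-.5,.3],quat(.097)); say("away")
snap("scene","s4"); snap("top","t4")
f=lambda n,y0,y1,x0,x1:cv2.resize(cv2.imread(f"pics/{n}.png")[y0:y1,x0:x1],(784,290),interpolation=cv2.INTER_CUBIC)
cv2.imwrite("pics/c4.png",cv2.vconcat([f("s4",120,235,130,441),f("t4",145,265,115,439)]))
E
```

```text
at t25.9 tcp [0.6402 0.243  0.0948] gap 0.0920 F [ 0.5 -0.3  0.5]
closed t26.9 tcp [0.6394 0.2425 0.0934] gap 0.0269 F [ 0.4 -1.1  0.3]
up t28.3 tcp [0.639  0.2421 0.2787] gap 0.0274 F [ 0.7  0.1 -3.5]
over t29.6 tcp [ 0.467  -0.0274  0.3004] gap 0.0275 F [ 1.2 -0.  -2.4]
down t32.3 tcp [ 0.4661 -0.028   0.1057] gap 0.0275 F [-0.4 -0.  -2.4]
open t33.6 tcp [ 0.4663 -0.028   0.106 ] gap 0.0916 F [ 0.5 -0.5  0.7]
away t36.6 tcp [ 0.3015 -0.4985  0.3004] gap 0.0919 F [ 0.1 -0.2 -0.3]
```

View pics/c4.png

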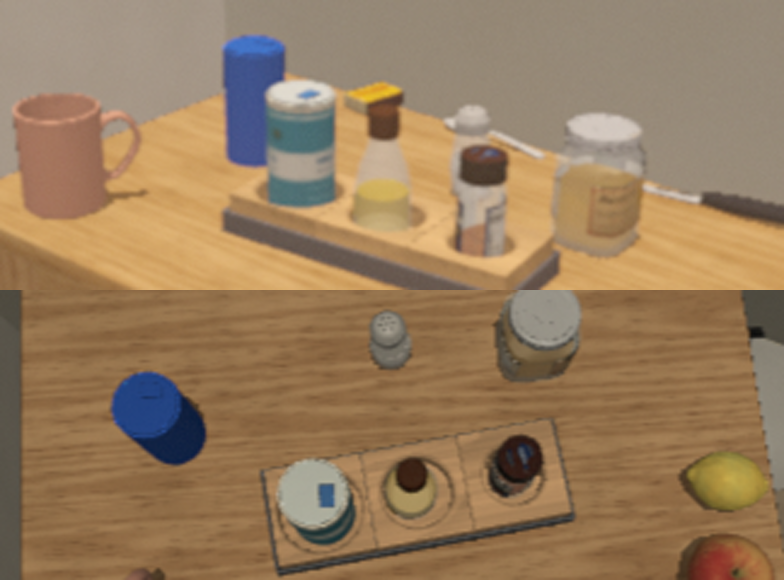

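All three stand upright in their wells, with lid centres at crop (316,493), (411,473) and (519,458). The honey jar, shaker and mug look undisturbed. I'll check the centring numerically before handing in.

```bash
python3 - <<'E'
from h import *
s=784/324
for k,(x,y,z,w) in dict(salt=(316,203,.134,(.4572,.0645)),oil=(411,183,.135,(.4663,-.028)),spice=(519,168,.117,(.4753,-.1205))).items():
    p=cast("top",(115+(x+.5)/s-.5,145+(y+.5)/(290/120)-.5),z); print(k,p.round(4),np.round((p[:2]-w)*1000,1))
d=cv2.absdiff(cv2.imread("pics/top0.png"),cv2.imread("pics/t4.png")).max(2)
for k,(x0,y0,x1,y1) in dict(honey=(322,140,358,186),shaker=(266,150,288,180),mug=(132,258,180,310)).items(): print(k,(d[y0:y1,x0:x1]>40).mean())
E
```

```text
salt [0.4561 0.0599 0.134 ] [-1.1 -4.6]
oil [ 0.4664 -0.0216  0.135 ] [0.1 6.4]
spice [ 0.4754 -0.1167  0.117 ] [0.1 3.8]
honey 0.0
shaker 0.004545454545454545
mug 0.0
```

```bash
python3 -c "
from bench import manip
print(manip.hand_in(), manip.current_clock())"
```

```text
the job is handed in; nothing more can be done
the job is handed in; nothing more can be done
```

I handed the job in with the salt drum, oil bottle and spice jar upright in the widest, middle and narrowest wells, each measured within about 7 mm of its axis; the honey jar, salt shaker and mug show no movement in the camera, and the hand-in returned no verdict.

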